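Swap the hose guide plate

TASK

Change the hose guide stand over to the big hose: pull the small-hole plate up out of the blue stand and stand it in the empty bay of the grey rack, then take the large-hole plate from the rack and stand it fully home in the stand. Finish by swinging the stand's keeper shut over it; set the plates down rather than dropping them, and leave the blank plate and the things lying about where they are.

Things in the scene. Friction and masses are not known exactly. Their poses are not given: they have to be found in the camera images.
- stand: blue steel stand on the bench: base 150 x 160 x 10 mm, two grooved uprights to 65 mm height, flare to 76 mm, grooves as in the rack bays. Black V saddle (under 50 mm high) 75 mm to its +x; the keeper's post 62 mm to its -y. Origin: underside, midway between the uprights; x = through the plate's thickness, y = along its width
- stand_slot (a point): on the stand: the floor of the slot, at its centre, where the centre of a seated plate's lower edge belongs; x = thickness, y = width of the plate; 10 mm above the bench
- keeper (a joint): two-armed steel keeper on a vertical pin. 0 rad = shut: nose 3 mm over the plate's shoulder, tail with knob to the stand's -y. Grows as it opens, to 1.7: tail swings to the stand's -x, nose to +x (clockwise from above). Starts open, stays where left, about 1 N at the knob. It cannot pass over a plate that is not fully down
- keeper_pivot (a point): keeper's axis at the underside of its arms, at stand (0, -62, 113) mm; the arms are 14 mm wide and 8 mm thick, the nose 38 mm long
- keeper_knob (a point): top centre of the upright black knob on the keeper's tail: 18 mm diameter, 30 mm tall, 45 mm from the pivot; this point is 151 mm above the bench
- rack: grey rack: base tray 100 x 312 x 8 mm with three equal bays side by side along its y, 100 mm apart, in any order. Origin: centre of its underside on the bench
- bay_a: bay of the grey rack: 10 mm floor, two grooved uprights 65 mm high, flared mouths to 76 mm. Grooves 11 mm wide take the plate's side edges (77 mm between groove bottoms). Origin: centre of its underside, 8 mm above the bench; x = plate's thickness, y = its width. It holds the large-hole plate at the start
- bay_b: bay of the grey rack: 10 mm floor, two grooved uprights 65 mm high, flared mouths to 76 mm. Grooves 11 mm wide take the plate's side edges (77 mm between groove bottoms). Origin: centre of its underside, 8 mm above the bench; x = plate's thickness, y = its width. It holds the blank plate
- bay_c: bay of the grey rack: 10 mm floor, two grooved uprights 65 mm high, flared mouths to 76 mm. Grooves 11 mm wide take the plate's side edges (77 mm between groove bottoms). Origin: centre of its underside, 8 mm above the bench; x = plate's thickness, y = its width. It is the empty one
- bay_c_slot (a point): in the empty bay: the floor of the slot, at its centre, where the centre of a seated plate's lower edge belongs; x = thickness, y = width of the plate; 18 mm above the bench
- bay_b_slot (a point): in the blank plate's bay: the floor of the slot, at its centre, where the centre of a seated plate's lower edge belongs; x = thickness, y = width of the plate; 18 mm above the bench
- plate_small: aluminium plate standing on edge, 8 mm thick (its x), 72 mm wide (its y), body 100 mm tall, with a grip tab 34 mm wide and 26 mm tall centred on its top edge (126 mm in all); 0.18 kg or so; with a 20 mm round hole in its middle; starts in the blue stand. Origin: centre of its lower edge; z up.
- plate_large: aluminium plate standing on edge, 8 mm thick (its x), 72 mm wide (its y), body 100 mm tall, with a grip tab 34 mm wide and 26 mm tall centred on its top edge (126 mm in all); 0.18 kg or so; with a 48 mm round hole in its middle; starts in a rack bay. Origin: centre of its lower edge; z up.
- plate_blank: aluminium plate standing on edge, 8 mm thick (its x), 72 mm wide (its y), body 100 mm tall, with a grip tab 34 mm wide and 26 mm tall centred on its top edge (126 mm in all); 0.18 kg or so; with no hole; starts in a rack bay and stays there. Origin: centre of its lower edge; z up.
- fitting: bystander: turned steel hose fitting standing up, 52 mm across, 75 mm tall. Origin: centre of its underside
- jar: bystander: jar, 68 mm across, 75 mm tall. Origin: centre of its underside
- wrench: bystander: steel wrench 150 mm long, lying flat on the bench beyond the work. Origin: its middle; x along its length

How it is judged:
By the outcome, as a careful person would: the job done as asked, in the order asked, and still so for the second after the job is handed in, with the robot touching nothing.
It also fails if it takes over 72 s, if anything falls off the work surface, if the arm or the gripper's body presses on something with over 40 N, if the wrist force passes 120 N, or if a joint passes its speed limit or range.

ROBOT

A 6-joint arm with a two-finger parallel gripper is mounted at the origin on the work surface. World frame = base frame: x ahead of the robot, y to its left, z up, the work surface at z = 0. Lengths are in m, angles in rad, forces in N, time in s.
With the tool pointing down it reaches from about 0.275 to 0.85 m from the base axis. Payload 5.2 kg.
Tool frame: the origin (TCP) lies between the finger pads; the fingertips stand 8 mm ahead of it and the grasp point (between the pads) lies 11 mm behind it; z points along the fingers, y is the line along which they close (so a half turn about z gives the same grasp; the last joint's range is limited). The gripper opens to 85 mm and grips with 20 to 120 N. Pads are 22 mm wide; open, the fingers measure 114 mm over their backs; the gripper's body (76 mm by 85 mm) begins 54 mm behind the grasp point. The pads swing forward as they close: fully open they stand 13 mm farther back than shut.
Start: joints at [-0.203, 0.259, 1.535, -0, 1.348, -0.203], TCP at [0.55, 0, 0.239] pointing down, gripper open.
Joint ranges: [-3.14, 3.14], [-0.91, 2.08], [0.19, 2.58], [-1.22, 4.36], [0.22, 2.71], [-3.12, 3.12]. Speed limits (rad/s): [2.57, 2.57, 3.14, 3.14, 3.14, 3.14].

INTERFACE

Orientations are given as a unit quaternion [x, y, z, w].
In Python, from bench import state, viewer, job gives the robot as it stands.
- The arm moves only by the tool play_rows, never from a script. Its arguments are lists of equal length, an entry for each row: "delta_pos": the shift along the tool's x, y, z in units of 25 mm (1.0 is 25 mm), a list of three; "delta_rot": the turn, a rotation vector about the tool's x, y, z in units of 0.1 rad (1.0 is 0.1 rad), a list of three. In form: {"delta_pos": [[dx, dy, dz], ...], "delta_rot": [[ax, ay, az], ...]}. A call has exactly 10 rows; each row shifts and turns the commanded pose from where the row before left it, along the tool's axes as they then stand; what a row does not reach is not made up. A row lasts 1/12 s, in which the tool goes at most 41.7 mm and 7.16 degrees, less where a joint would pass 70% of its speed; a pose out of reach is approached as far as the arm can. A call with a number of a shift or a turn outside -1 to 1 is refused whole. A call with a gripper value outside its range is refused whole. "hand" is the opening, from 0 (shut) to 1 (fully open), set as the call begins (left out, the last holds). The fingers move at their own pace and stop on an object; "grip_force" is the grip in N (left out, the last holds). Time passes only in rows, so rows that do not move let the fingers close, or fill a call up. It gives the time, the measured TCP pose, the force, the opening and the grip force at its end, in the units of the state.
- state(): the state, without advancing time (a new reading comes with each control period).
- viewer.snapshot(name): name is "scene" or "side" or "wrist"; returns (picture, depth): 384x512x3 uint8, blue, green, red; 384x512 float32, m along the optical axis (not along the pixel's ray), 0 where there is no reading.
- viewer.get_calibration(name): a dict with "fov_y" (degrees; the focal length in pixels is half the picture's height over the tangent of half this angle, whatever the lens; pixels are square), "cx", "cy" (the principal point, pixels), "world_from_camera" (4x4, takes a point from camera to world coordinates). Camera axes: x right, y down, z forward; pixel columns grow to the right and rows downward; lengths in m; the calibration is good to about 2 mm. A picture is of the moment at which its call begins: read the wrist's pose just before it. get_calibration takes no time and is no camera call; for the wrist camera it gives the pose at the moment of the call.
- job.close_job(): hands the job in; it is judged then, once.
Trained networks look in the newest picture that a camera, given by its name, has taken for a name from the list of things; names that differ only in an ending like _2 or _b are one class to them, and where a whole thing is asked for, a point or a joint stands for the part that bears it (a point fixed in the world has none). Each returns a list of dicts, best first, with "conf" (0 to 1); they miss things now and then, are a little off and sometimes report something else, mostly with a low value. They report only what shows in the picture. A call takes as long as a camera call.
- viewer.silhouettes(camera, label): "pixels" (384x512 bool, what is visible of it) and "rect" ([centre column, centre row, width, height] in pixels, round what is visible of it).
The state is a dict: "t": time; "joint_positions": joint angles; "dq": joint speeds; "joint_torque": joint torques, N m; "position": TCP position; "eef_rot": TCP orientation; "wrist_force": force on the tool from outside, world axes, zero at the start; "torque": the same for the moment, N m; "grip_width": finger opening in m; "gripper_force": force on a finger pad.
Only numpy, scipy, OpenCV 4.12 (cv2) and the standard library are available. Lean on these libraries where they do the work, as an engineer would, in place of code of your own. Each camera call takes 0.05 s, during which the arm holds its last target. There are 200 camera calls.

## Working session

There is one attempt and no reset: what is moved stays moved. The work goes in short steps, Python scripts to look and compute and a tool call to move; the robot and the scene stay as the last step left them, time stands still between calls to the robot, and variables do not carry over. Pictures are saved under pics/ and viewed, at most 10 in all, crops included, and the job is handed in when it is done.

Besides the shell and the picture viewer there is one more tool, called after "Emit:" as name(argument=value, ...) on one line, values as JSON. play_rows: Moves the arm, as the interface text tells. Shifts and turns lie within -1 to 1; 1 stands for 25 mm of shift or 0.1 rad of turn. Its arguments: {"type":"object","properties":{"delta_pos":{"type":"array","items":{"type":"array","items":{"type":"number"}}},"delta_rot":{"type":"array","items":{"type":"array","items":{"type":"number"}}},"hand":{"type":"number"},"grip_force":{"type":"number"}},"required":["delta_pos","delta_rot"]}

```bash
ls; mkdir -p pics
python3 - <<'E'
from bench import state,viewer
import cv2,numpy as np
s=state();print(s['t'],s['position'],s['eef_rot'],s['grip_width'])
a=viewer.snapshot("scene");b=viewer.snapshot("side")
for n,p in(("scene",a),("side",b)):
    c=viewer.get_calibration(n);print(n,c['fov_y'],np.round(c['world_from_camera'],3).tolist())
    np.savez(f'{n}0.npz',im=p[0],d=p[1]);cv2.imwrite(f'pics/{n}0.png',cv2.resize(p[0],(800,600)))
E
```

```text
pics
0.0 [5.49472292e-01 1.34671946e-04 2.38453141e-01] [ 7.07115175e-01  7.07097761e-01 -5.03844327e-04 -7.94959924e-04] 0.08528179019090401
scene 52.382596304739 [[-0.696, 0.542, -0.47, 1.017], [0.718, 0.53, -0.452, 0.358], [0.004, -0.652, -0.758, 0.769], [0.0, 0.0, 0.0, 1.0]]
side 52.496657593685235 [[-0.9, -0.333, 0.28, 0.359], [-0.435, 0.664, -0.609, 0.559], [0.017, -0.67, -0.742, 0.807], [0.0, 0.0, 0.0, 1.0]]
```

View pics/scene0.png

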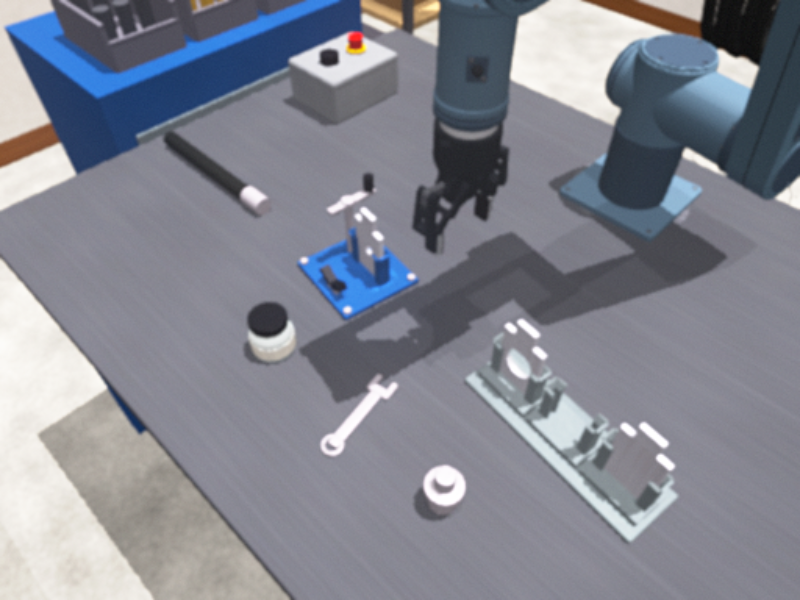

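View pics/side0.png

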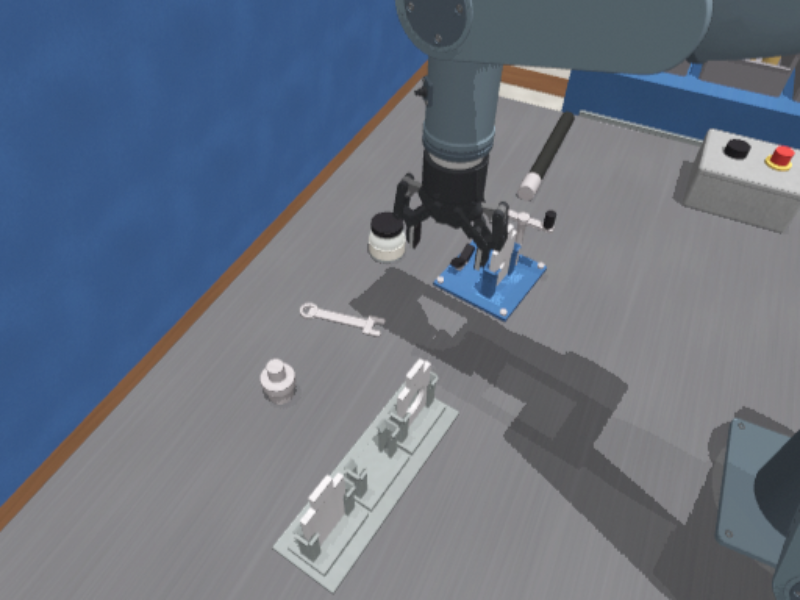

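The scene picture (800x600) shows the stand with the small plate at (358,270) and the keeper post at (347,205) with its knob at (368,182). The rack runs from (475,380) to (640,530): large-hole plate at (517,360), empty bay in the middle at (570,415), blank plate at (635,470).

```bash
cat > h.py <<'E'
import numpy as np,cv2
from bench import state,viewer
def cloud(d,c):
    f=d.shape[0]/2/np.tan(np.radians(c['fov_y'])/2)
    v,u=np.indices(d.shape)
    P=np.stack([(u-c['cx'])*d/f,(v-c['cy'])*d/f,d],-1)
    M=np.array(c['world_from_camera']);W=P@M[:3,:3].T+M[:3,3];W[d<=0]=np.nan
    return W
def proj(p,c):
    f=192/np.tan(np.radians(c['fov_y'])/2);M=np.linalg.inv(np.array(c['world_from_camera']))
    q=np.atleast_2d(p)@M[:3,:3].T+M[:3,3];return np.c_[q[:,0]/q[:,2]*f+c['cx'],q[:,1]/q[:,2]*f+c['cy']]
def band(P,a,b): return P[(P[:,2]>a)&(P[:,2]<b)]
E
python3 - <<'E'
from h import *
for n in("scene","side"):
    im,d=viewer.snapshot(n);c=viewer.get_calibration(n);W=cloud(d,c);print(n)
    for l in("stand","keeper_knob","rack","plate_small","plate_large","plate_blank","fitting","jar","wrench"):
        for k in viewer.silhouettes(n,l)[:2]:
            P=W[k['pixels']];P=P[~np.isnan(P[:,0])]
            if not len(P):continue
            m=P.mean(0)
            print(l,round(k['conf'],2),np.round(k['rect']).tolist(),len(P),np.round(np.median(P,0),3),'z',np.round(np.percentile(P[:,2],[2,98]),3))
            if l in("stand","rack"):
                B=band(P,.003,.014)
                r=cv2.minAreaRect((B[:,:2]*1000).astype(np.float32));print('   base',np.round(r[0],1),np.round(r[1],1),round(r[2],2))
            if 'plate' in l:
                z=np.percentile(P[:,2],98);T=band(P,z-.006,z+.004);print('   top',len(T),np.round(T.mean(0),4));B=band(P,.07,.2)
                w,V=np.linalg.eigh(np.cov(B[:,:2].T));print('   yaw normal',np.degrees(np.arctan2(V[1,0],V[0,0])),'std',np.sqrt(w))
            if 'knob' in l:
                T=band(P,.14,.16);print('  ktop',len(T),np.round(T.mean(0),4)) if len(T) else 0
E
```

```text
scene
stand 0.72 [230.0, 158.0, 76.0, 89.0] 2307 [ 0.543 -0.21   0.011] z [0.006 0.13 ]
   base [ 534.8 -223.5] [162.6 150.1] 80.05
keeper_knob 0.72 [228.0, 124.0, 36.0, 28.0] 283 [ 0.485 -0.264  0.122] z [-0.     0.152]
  ktop 46 [ 0.4641 -0.2615  0.1477]
keeper_knob 0.43 [231.0, 156.0, 76.0, 91.0] 2455 [ 0.538 -0.216  0.011] z [0.003 0.137]
  ktop 44 [ 0.4644 -0.2614  0.1475]
rack 0.91 [368.0, 286.0, 136.0, 124.0] 1904 [0.587 0.239 0.008] z [0.001 0.011]
   base [549.3 219.5] [311.2 101.8] 82.02
rack 0.49 [337.0, 228.0, 28.0, 44.0] 734 [0.538 0.12  0.1  ] z [0.021 0.145]
   base [0. 0.] [0. 0.] 0.0
plate_small 0.84 [234.0, 155.0, 18.0, 45.0] 483 [ 0.52  -0.206  0.089] z [0.014 0.136]
   top 46 [ 0.518  -0.2051  0.1349]
   yaw normal 171.55200995042216 std [0.00245698 0.02050468]
plate_small 0.43 [229.0, 159.0, 79.0, 93.0] 2407 [ 0.54  -0.216  0.011] z [0.005 0.135]
   top 17 [ 0.4661 -0.261   0.133 ]
   yaw normal 144.07026634000857 std [0.02244324 0.02829474]
plate_large 0.64 [336.0, 227.0, 28.0, 42.0] 777 [0.537 0.119 0.098] z [0.018 0.145]
   top 67 [0.5364 0.1216 0.1433]
   yaw
[... 1211 characters left out ...]
d [0.00267426 0.02257578]
plate_large 0.93 [265.0, 250.0, 22.0, 43.0] 514 [0.534 0.119 0.101] z [0.019 0.145]
   top 62 [0.5359 0.1215 0.144 ]
   yaw normal 170.42188642929204 std [0.00245343 0.02106809]
plate_blank 0.58 [206.0, 326.0, 30.0, 45.0] 782 [0.561 0.321 0.1  ] z [0.021 0.146]
   top 99 [0.5629 0.3195 0.1446]
   yaw normal 171.26431069203818 std [0.00230305 0.01913643]
fitting 0.6 [176.0, 244.0, 20.0, 29.0] 497 [0.733 0.169 0.049] z [0.004 0.077]
jar 0.7 [246.0, 153.0, 24.0, 30.0] 645 [ 0.73  -0.18   0.054] z [0.004 0.079]
wrench 0.84 [219.0, 206.0, 56.0, 18.0] 419 [ 0.723 -0.01   0.008] z [0.    0.012]
wrench 0.22 [242.0, 298.0, 40.0, 60.0] 1315 [0.544 0.211 0.02 ] z [0.009 0.085]
```

Emit:
play_rows(delta_pos=[[-1, -0.16, 0], [-1, -0.16, 0], [-1, -0.16, 0], [-1, -0.16, 0], [-1, -0.16, 0], [-1, -0.16, 0], [-1, -0.16, 0], [-1, -0.16, 0], [0, 0, 0], [0, 0, 0]], delta_rot=[[0, 0, 0], [0, 0, 0], [0, 0, 0], [0, 0, 0], [0, 0, 0], [0, 0, 0], [0, 0, 0], [0, 0, 0.8725], [0, 0, 0.8725], [0, 0, 0]], hand=0.5, grip_force=60)

```text
t: 1.93
position: [0.5177, -0.2015, 0.2392]
eef_rot: [0.768, 0.641, -0.0, -0.0]
wrist_force: [-0.1, 0.7, 0.2]
grip_width: 0.043
gripper_force: 0.0
```

```bash
cat > w.py <<'E'
from h import *
import sys
def wr(tag,save=True):
    s=state();c=viewer.get_calibration("wrist");im,d=viewer.snapshot("wrist")
    print('TCP',np.round(s['position'],4),'q',np.round(s['eef_rot'],3),'w',round(s['grip_width'],4),'t',round(s['t'],2))
    if save: cv2.imwrite(f'pics/{tag}.png',cv2.resize(im,(768,576)))
    return im,d,c,cloud(d,c)
E
python3 - <<'E'
from w import *
im,d,c,W=wr('w1');print(np.round(c['world_from_camera'],3).tolist())
for l in("plate_small","keeper_knob","stand"):
    for k in viewer.silhouettes("wrist",l)[:1]:
        P=W[k['pixels']];P=P[~np.isnan(P[:,0])]
        print(l,round(k['conf'],2),np.round(k['rect']),np.round(np.median(P,0),4),np.round(np.percentile(P[:,2],[2,98]),3))
        if l=='plate_small':
            for a,b in((.13,.142),(.104,.114)):
                T=band(P,a,b)
                if len(T)>20:
                    r=cv2.minAreaRect((T[:,:2]*1000).astype(np.float32));print(a,len(T),np.round(T.mean(0),4),np.round(r[0],1),np.round(r[1],1),r[2])
A=W.reshape(-1,3);A=A[~np.isnan(A[:,0])]
T=A[(np.hypot(A[:,0]-.464,A[:,1]+.2613)<.025)&(A[:,2]>.146)];print('knob',len(T),np.round(T.mean(0),4) if len(T) else '')
E
```

```text
TCP [ 0.5177 -0.2015  0.2392] q [ 0.768  0.641 -0.    -0.   ] w 0.043 t 1.93
[[0.984, -0.17, -0.058, 0.533], [-0.179, -0.933, -0.312, -0.121], [-0.001, 0.317, -0.948, 0.373], [0.0, 0.0, 0.0, 1.0]]
plate_small 0.63 [260. 185.  10.  78.] [ 0.5207 -0.1979  0.1177] [0.011 0.136]
0.13 290 [ 0.5196 -0.2058  0.1348] [ 519.1 -206.4] [34.1  7.3] 79.97693634033203
0.104 219 [ 0.5216 -0.1955  0.109 ] [ 519.5 -206.9] [72.3  7.4] 79.93016052246094
keeper_knob 0.56 [257. 255.  78.  33.] [ 0.5065 -0.2659  0.12  ] [0.113 0.138]
stand 0.82 [275. 192. 114. 152.] [ 0.535  -0.2229  0.0092] [0.007 0.123]
knob 16 [ 0.4715 -0.266   0.1491]
```

View pics/w1.png

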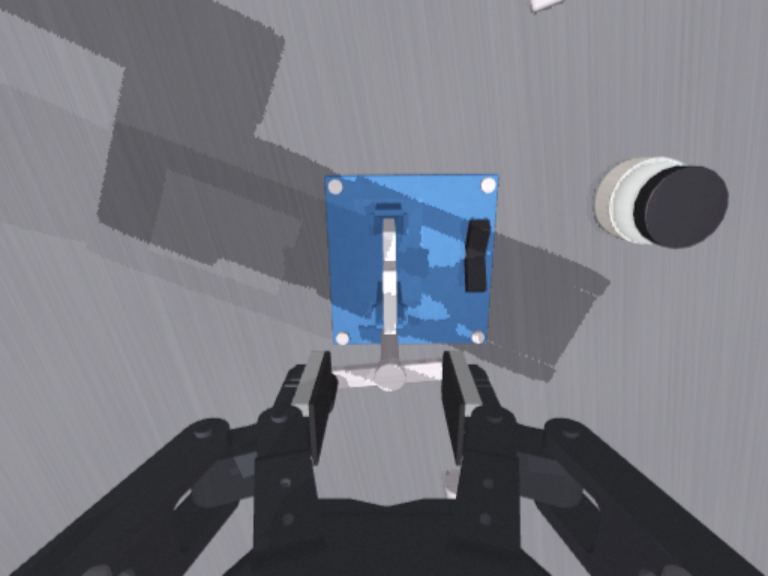

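Emit:
play_rows(delta_pos=[[-0.1, 0.04, 0.7], [-0.09, 0.04, 0.9], [0, 0, 0.9], [0, 0, 0.9], [0, 0, 0.8], [0, 0, 0.5], [0, 0, 0.3], [0, 0, 0], [0, 0, 0], [0, 0, 0]], delta_rot=[[0, 0, 0], [0, 0, 0], [0, 0, 0], [0, 0, 0], [0, 0, 0], [0, 0, 0], [0, 0, 0], [0, 0, 0], [0, 0, 0], [0, 0, 0]])

```text
t: 2.97
position: [0.52, -0.2051, 0.1154]
eef_rot: [0.766, 0.643, 0.0, 0.001]
wrist_force: [-0.1, -0.6, -0.4]
grip_width: 0.0429
gripper_force: 0.0
```

Emit:
play_rows(delta_pos=[[0, 0, 0], [0, 0, 0], [0, 0, 0], [0, 0, 0], [0, 0, 0], [0, 0, 0], [0, 0, 0], [0, 0, 0], [0, 0, 0], [0, 0, 0]], delta_rot=[[0, 0, 0], [0, 0, 0], [0, 0, 0], [0, 0, 0], [0, 0, 0], [0, 0, 0], [0, 0, 0], [0, 0, 0], [0, 0, 0], [0, 0, 0]], hand=0, grip_force=60)

```text
t: 3.8
position: [0.5196, -0.2053, 0.1152]
eef_rot: [0.766, 0.643, 0.0, 0.001]
wrist_force: [-0.9, 0.6, 5.1]
grip_width: 0.0069
gripper_force: 59.6
```

Emit:
play_rows(delta_pos=[[0, 0, -0.2], [0, 0, -0.4], [0, 0, -0.6], [0, 0, -0.7], [0, 0, -0.8], [0, 0, -0.9], [0, 0, -0.9], [0, 0, -0.9], [0, 0, -0.6], [0, 0, -0.4]], delta_rot=[[0, 0, 0], [0, 0, 0], [0, 0, 0], [0, 0, 0], [0, 0, 0], [0, 0, 0], [0, 0, 0], [0, 0, 0], [0, 0, 0], [0, 0, 0]])

```text
t: 4.63
position: [0.5195, -0.2052, 0.2769]
eef_rot: [0.766, 0.643, 0.0, 0.001]
wrist_force: [-0.1, 0.7, -1.5]
grip_width: 0.0067
gripper_force: 61.9
```

Emit:
play_rows(delta_pos=[[0.4, 0, 0], [0.8, 0, 0], [1, 0, 0], [1, 0, 0], [1, 0, 0], [1, 0, 0], [1, 0, 0], [1, 0, 0], [0.8, 0, 0], [0.4, 0, 0]], delta_rot=[[0, 0, 0], [0, 0, 0], [0, 0, 0], [0, 0, 0], [0, 0, 0], [0, 0, 0], [0, 0, 0], [0, 0, 0], [0, 0, -0.2], [0, 0, -0.15]])

```text
t: 5.47
position: [0.5547, 0.0051, 0.2729]
eef_rot: [0.754, 0.657, -0.0, -0.002]
wrist_force: [-0.3, -0.7, -2.3]
grip_width: 0.007
gripper_force: 61.9
```

Run:
```python
from w import *
im,d,c,W=wr('w2')
for l in("plate_large","plate_blank","rack","bay_c"):
    for k in viewer.silhouettes("wrist",l)[:2]:
        P=W[k['pixels']];P=P[~np.isnan(P[:,0])]
        print(l,round(k['conf'],2),np.round(k['rect']),np.round(np.median(P,0),4),np.round(np.percentile(P[:,2],[2,98]),3))
A=W.reshape(-1,3);A=A[~np.isnan(A[:,0])]
for n,(x,y) in dict(large=(.536,.1215),blank=(.563,.3195)).items():
    T=A[(np.hypot(A[:,0]-x,A[:,1]-y)<.04)&(A[:,2]>.138)&(A[:,2]<.15)]
    if len(T)>5:r=cv2.minAreaRect((T[:,:2]*1000).astype(np.float32));print(n,len(T),np.round(T.mean(0),4),r)
# upright tops of empty bay
q=A-np.array([.5497,.2205,0]);th=np.radians(-8);X=q[:,0]*np.cos(th)+q[:,1]*np.sin(th);Y=-q[:,0]*np.sin(th)+q[:,1]*np.cos(th)
m=(abs(X)<.03)&(abs(Y)<.06)&(A[:,2]>.066)&(A[:,2]<.09)
for s in(m&(Y<0),m&(Y>0)):
    if s.sum():print(s.sum(),'X',np.percentile(X[s],[2,50,98]).round(4),'Y',np.percentile(Y[s],[2,50,98]).round(4))
```

```text
TCP [0.5547 0.0051 0.2729] q [ 0.754  0.657 -0.    -0.002] w 0.007 t 5.47
plate_large 0.71 [224.  68.  26.  82.] [0.5384 0.1201 0.1169] [0.033 0.144]
bay_c 0.94 [233.  68.  48.  91.] [0.547  0.1213 0.0173] [0.015 0.084]
bay_c 0.82 [231.  17.  51.  32.] [0.5522 0.1826 0.0177] [0.014 0.083]
large 411 [0.5367 0.12   0.1427] ((536.466552734375, 119.79989624023438), (33.85018539428711, 8.125044822692871), 82.12783813476562)
439 X [-0.0129  0.0013  0.0146] Y [-0.0596 -0.0446 -0.034 ]
```

View pics/w2.png

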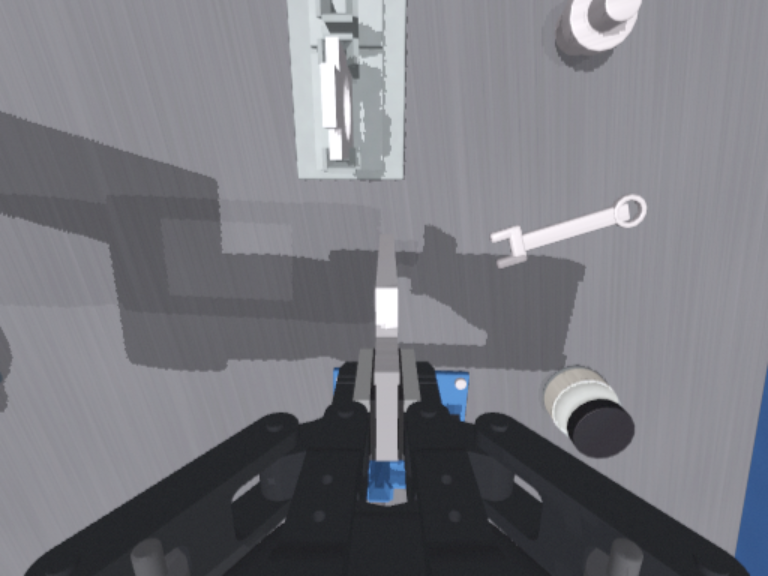

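Emit:
play_rows(delta_pos=[[0.2, -0.1, 0], [0.5, -0.2, 0], [0.7, -0.2, 0], [0.8, -0.3, 0], [0.8, -0.3, 0], [0.7, -0.2, 0], [0.5, -0.1, 0], [0.2, 0, 0], [0, 0, 0], [0, 0, 0]], delta_rot=[[0, 0, 0], [0, 0, 0], [0, 0, 0], [0, 0, 0], [0, 0, 0], [0, 0, 0], [0, 0, 0], [0, 0, 0], [0, 0, 0], [0, 0, 0]])

```text
t: 6.55
position: [0.5362, 0.1153, 0.2743]
eef_rot: [0.755, 0.656, -0.0, 0.0]
wrist_force: [-0.6, 0.1, -1.6]
grip_width: 0.0069
gripper_force: 61.8
```

Run:
```python
from w import *
im,d,c,W=wr('w3')
A=W.reshape(-1,3);A=A[~np.isnan(A[:,0])]
for n,(x,y) in dict(large=(.536,.1215),blank=(.563,.3195)).items():
    T=A[(np.hypot(A[:,0]-x,A[:,1]-y)<.04)&(A[:,2]>.138)&(A[:,2]<.15)]
    if len(T)>5:r=cv2.minAreaRect((T[:,:2]*1000).astype(np.float32));print(n,len(T),np.round(T.mean(0),4),r)
q=A-np.array([.5497,.2205,0]);th=np.radians(-8);X=q[:,0]*np.cos(th)+q[:,1]*np.sin(th);Y=-q[:,0]*np.sin(th)+q[:,1]*np.cos(th)
for a,b in((.081,.087),(.066,.076)):
  m=(abs(X)<.03)&(abs(Y)<.06)&(A[:,2]>a)&(A[:,2]<b)
  for s in(m&(Y<0),m&(Y>0)):
    if s.sum():print(a,s.sum(),'X',np.percentile(X[s],[2,50,98]).round(4),'Y',np.percentile(Y[s],[2,50,98]).round(4))
m=(abs(X)<.07)&(abs(Y)<.2)&(A[:,2]>.003)&(A[:,2]<.012)
print('tray',m.sum(),np.percentile(X[m],[1,99]).round(4),np.percentile(Y[m],[1,99]).round(4))
```

```text
TCP [0.5362 0.1153 0.2743] q [ 0.755  0.656 -0.     0.   ] w 0.0069 t 6.55
0.081 267 X [-0.0133  0.0015  0.0141] Y [-0.0594 -0.0448 -0.0308]
0.081 369 X [-0.0132  0.0005  0.0143] Y [0.0272 0.0424 0.0592]
0.066 52 X [-0.0066  0.0015  0.0074] Y [-0.0418 -0.0385 -0.0306]
0.066 132 X [-0.0083  0.0005  0.0103] Y [0.0264 0.0369 0.0593]
tray 5543 [-0.0489  0.05  ] [-0.1551  0.0919]
```

View pics/w3.png

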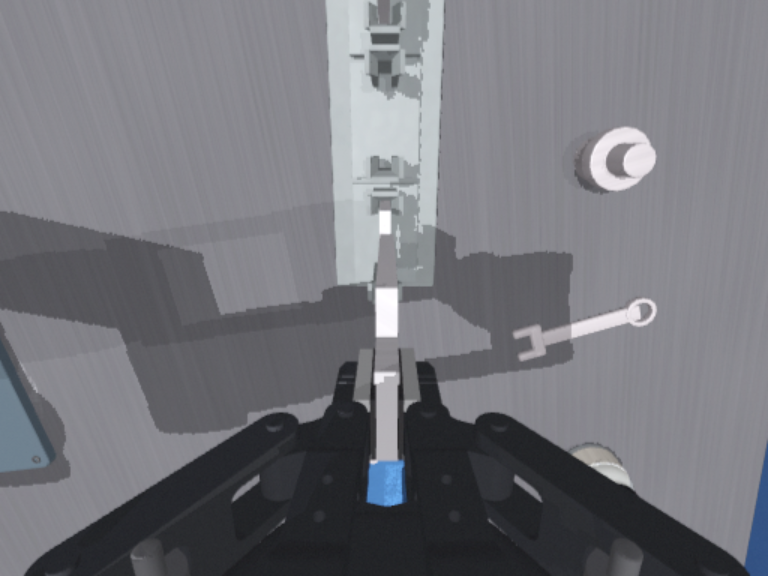

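The plate is held upright, and the empty bay is straight ahead at (385,65)–(385,165).

Emit:
play_rows(delta_pos=[[0.2, -0.03, 0], [0.4, 0, 0], [0.7, 0, 0], [0.8, 0, 0], [0.8, 0, 0], [0.7, 0, 0], [0.44, 0, 0], [0.2, 0, 0], [0, 0, 0], [0, 0, 0]], delta_rot=[[0, 0, 0], [0, 0, 0], [0, 0, 0], [0, 0, 0], [0, 0, 0], [0, 0, 0], [0, 0, 0], [0, 0, 0], [0, 0, 0], [0, 0, 0]])

```text
t: 7.43
position: [0.55, 0.2204, 0.2741]
eef_rot: [0.755, 0.656, -0.0, 0.0]
wrist_force: [0.3, -0.6, -0.9]
grip_width: 0.0072
gripper_force: 61.9
```

Run:
```python
from w import *
im,d,c,W=wr('w4',0)
A=W.reshape(-1,3);A=A[~np.isnan(A[:,0])]
q=A-np.array([.5497,.2205,0]);th=np.radians(-8);X=q[:,0]*np.cos(th)+q[:,1]*np.sin(th);Y=-q[:,0]*np.sin(th)+q[:,1]*np.cos(th)
m=(abs(X)<.03)&(abs(Y-.1)<.045)&(A[:,2]>.138)&(A[:,2]<.15)
print('blank',m.sum(),X[m].mean(),np.percentile(Y[m],[1,50,99]))
m=(abs(X)<.05)&(abs(Y)<.05)&(A[:,2]>.085)&(A[:,2]<.2)
print('held plate edge',m.sum(),np.percentile(X[m],[2,50,98]),np.percentile(Y[m],[2,50,98]),np.percentile(A[m,2],[2,50,98]))
```

```text
TCP [0.55   0.2204 0.2741] q [ 0.755  0.656 -0.     0.   ] w 0.0072 t 7.43
blank 367 -0.0002539510620229116 [0.08355078 0.10044023 0.11668933]
held plate edge 81 [-0.00272037  0.00076027  0.00486054] [0.03398174 0.03424493 0.03451029] [0.16817994 0.18523181 0.19943206]
```

Emit:
play_rows(delta_pos=[[0.03, 0, 0.4], [0, 0, 0.7], [0, 0, 0.7], [0, 0, 0.7], [0, 0, 0.6], [0, 0, 0.5], [0, 0, 0.5], [0, 0, 0.5], [0, 0, 0.4], [0, 0, 0.3]], delta_rot=[[0, 0, 0], [0, 0, 0], [0, 0, 0], [0, 0, 0], [0, 0, 0], [0, 0, 0], [0, 0, 0], [0, 0, 0], [0, 0, 0], [0, 0, 0]])

```text
t: 8.32
position: [0.5496, 0.2207, 0.1403]
eef_rot: [0.755, 0.656, -0.001, -0.0]
wrist_force: [-0.5, 0.5, -2.5]
grip_width: 0.0071
gripper_force: 61.9
```

Emit:
play_rows(delta_pos=[[0, 0, 0.15], [0, 0, 0.15], [0, 0, 0.1], [0, 0, 0.1], [0, 0, 0.08], [0, 0, 0.06], [0, 0, 0.04], [0, 0, 0.02], [0, 0, 0], [0, 0, 0]], delta_rot=[[0, 0, 0], [0, 0, 0], [0, 0, 0], [0, 0, 0], [0, 0, 0], [0, 0, 0], [0, 0, 0], [0, 0, 0], [0, 0, 0], [0, 0, 0]])

```text
t: 9.15
position: [0.5502, 0.2215, 0.1244]
eef_rot: [0.755, 0.656, 0.0, 0.0]
wrist_force: [0.2, -0.1, -2.6]
grip_width: 0.007
gripper_force: 61.8
```

No floor contact yet, so I'll go about a millimetre further.

Emit:
play_rows(delta_pos=[[0, 0, 0.03], [0, 0, 0.03], [0, 0, 0.02], [0, 0, 0], [0, 0, 0], [0, 0, 0], [0, 0, 0], [0, 0, 0], [0, 0, 0], [0, 0, 0]], delta_rot=[[0, 0, 0], [0, 0, 0], [0, 0, 0], [0, 0, 0], [0, 0, 0], [0, 0, 0], [0, 0, 0], [0, 0, 0], [0, 0, 0], [0, 0, 0]])

```text
t: 9.98
position: [0.5505, 0.2215, 0.1232]
eef_rot: [0.755, 0.656, 0.001, 0.0]
wrist_force: [-1.0, 0.1, 5.0]
grip_width: 0.007
gripper_force: 62.9
```

Emit:
play_rows(delta_pos=[[0, 0, 0], [0, 0, 0], [0, 0, 0], [0, 0, 0], [0, 0, -0.3], [0, 0, -0.7], [0, 0, -0.9], [0, 0, -1], [0, 0, -1], [0, 0, -1]], delta_rot=[[0, 0, 0], [0, 0, 0], [0, 0, 0], [0, 0, 0], [0, 0, 0], [0, 0, 0], [0, 0, 0], [0, 0, 0], [0, 0, 0], [0, 0, 0]], hand=0.5)

```text
t: 10.82
position: [0.55, 0.2214, 0.2465]
eef_rot: [0.755, 0.656, 0.0, 0.0]
wrist_force: [0.2, -0.2, 0.5]
grip_width: 0.0426
gripper_force: 0.0
```

Emit:
play_rows(delta_pos=[[-0.3, 0, 0], [-0.6, 0, 0], [-0.8, 0, 0], [-0.8, 0, 0], [-0.7, 0, 0], [-0.5, 0, 0], [-0.3, 0, 0], [0, 0, 0], [0, 0, 0], [0, 0, 0]], delta_rot=[[0, 0, 0], [0, 0, 0], [0, 0, 0], [0, 0, 0], [0, 0, 0], [0, 0, 0], [0, 0, 0], [0, 0, 0], [0, 0, 0], [0, 0, 0]])

```text
t: 11.65
position: [0.5363, 0.1229, 0.2446]
eef_rot: [0.755, 0.656, 0.0, -0.0]
wrist_force: [0.3, -0.2, -0.9]
grip_width: 0.0427
gripper_force: 0.0
```

Run:
```python
from w import *
im,d,c,W=wr('w5')
A=W.reshape(-1,3);A=A[~np.isnan(A[:,0])]
q=A-np.array([.5497,.2205,0]);th=np.radians(-8);X=q[:,0]*np.cos(th)+q[:,1]*np.sin(th);Y=-q[:,0]*np.sin(th)+q[:,1]*np.cos(th)
for n,y0 in(('large',-.1),('small',0),('blank',.1)):
    for a,b in((.138,.15),(.114,.122)):
        m=(abs(X)<.012)&(abs(Y-y0)<.045)&(A[:,2]>a)&(A[:,2]<b)
        if m.sum()>5:print(n,m.sum(),np.percentile(X[m],[2,50,98]).round(4),np.percentile(Y[m],[1,50,99]).round(4),np.median(A[m,2]).round(4))
```

```text
TCP [0.5363 0.1229 0.2446] q [ 0.755  0.656  0.    -0.   ] w 0.0427 t 11.65
large 330 [-0.003   0.0006  0.0043] [-0.1178 -0.1002 -0.0843] 0.1429
large 221 [-0.0025  0.0006  0.0047] [-0.1371 -0.0785 -0.0655] 0.1169
small 482 [-0.0025  0.0015  0.0055] [-0.0173  0.0007  0.0165] 0.1428
small 369 [-0.0021  0.0015  0.0052] [-0.0358 -0.0182  0.0354] 0.1168
```

View pics/w5.png

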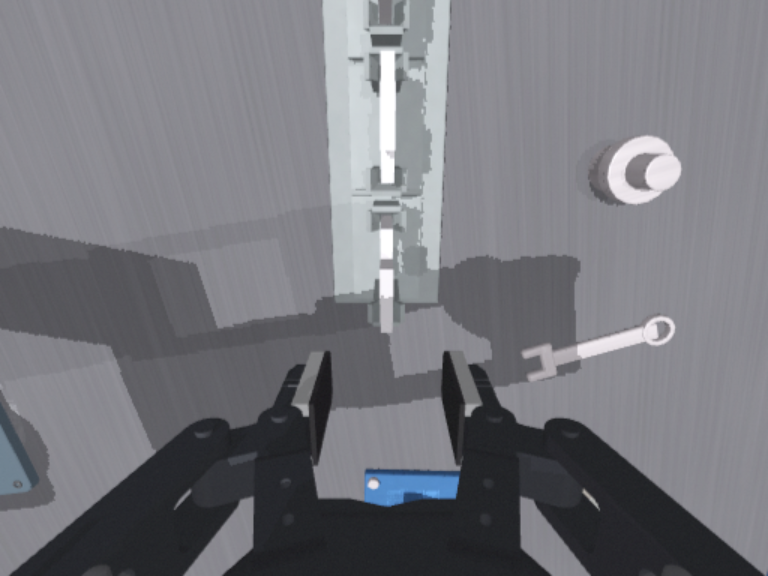

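Small plate stands home in the middle bay (388,120), at the same height as its neighbours. The large plate is just ahead of the gripper at (388,270).

Emit:
play_rows(delta_pos=[[-0.06, 0, 0.7], [0, 0, 0.9], [0, 0, 0.9], [0, 0, 0.9], [0, 0, 0.7], [0, 0, 0.45], [0, 0, 0.3], [0, 0, 0], [0, 0, 0], [0, 0, 0]], delta_rot=[[0, 0, 0], [0, 0, 0], [0, 0, 0], [0, 0, 0], [0, 0, 0], [0, 0, 0], [0, 0, 0], [0, 0, 0], [0, 0, 0], [0, 0, 0]])

```text
t: 12.53
position: [0.5368, 0.1213, 0.1245]
eef_rot: [0.755, 0.656, 0.001, 0.001]
wrist_force: [0.2, 0.1, -0.2]
grip_width: 0.0428
gripper_force: 0.0
```

Emit:
play_rows(delta_pos=[[0, 0, 0], [0, 0, 0], [0, 0, 0], [0, 0, 0], [0, 0, 0], [0, 0, 0], [0, 0, 0], [0, 0, 0], [0, 0, 0], [0, 0, 0]], delta_rot=[[0, 0, 0], [0, 0, 0], [0, 0, 0], [0, 0, 0], [0, 0, 0], [0, 0, 0], [0, 0, 0], [0, 0, 0], [0, 0, 0], [0, 0, 0]], hand=0, grip_force=60)

```text
t: 13.37
position: [0.5366, 0.1209, 0.1244]
eef_rot: [0.755, 0.656, 0.001, 0.001]
wrist_force: [-1.0, 0.2, 5.8]
grip_width: 0.0069
gripper_force: 59.7
```

Emit:
play_rows(delta_pos=[[0, 0, -0.2], [0, 0, -0.4], [0, 0, -0.6], [0, 0, -0.7], [0, 0, -0.8], [0, 0, -0.9], [0, 0, -0.9], [0, 0, -0.9], [0, 0, -0.5], [0, 0, -0.2]], delta_rot=[[0, 0, 0], [0, 0, 0], [0, 0, 0], [0, 0, 0], [0, 0, 0], [0, 0, 0], [0, 0, 0], [0, 0, 0], [0, 0, 0], [0, 0, 0]])

```text
t: 14.2
position: [0.5369, 0.121, 0.2791]
eef_rot: [0.755, 0.656, 0.002, 0.001]
wrist_force: [0.2, -0.4, -1.5]
grip_width: 0.007
gripper_force: 59.2
```

Emit:
play_rows(delta_pos=[[-0.5, 0.05, 0], [-0.9, 0.08, 0], [-1, 0.1, 0], [-1, 0.1, 0], [-1, 0.1, 0], [-1, 0.1, 0], [-1, 0.1, 0], [-1, 0.1, 0], [-1, 0.1, 0], [-0.6, 0.07, 0]], delta_rot=[[0, 0, 0], [0, 0, 0], [0, 0, 0], [0, 0, 0], [0, 0, 0], [0, 0, 0], [0, 0, 0], [0, 0, 0], [0, 0, 0], [0, 0, 0]])

```text
t: 15.03
position: [0.5258, -0.1079, 0.2746]
eef_rot: [0.755, 0.655, -0.001, -0.001]
wrist_force: [0.2, -0.1, -2.3]
grip_width: 0.007
gripper_force: 59.2
```

```bash
cat > st.py <<'E'
from h import *
def st(A,tag,zs=((.06,.072),(.073,.08),(.104,.114),(.128,.142))):
    A=A.reshape(-1,3);A=A[~np.isnan(A[:,0])]
    q=A-np.array([.519,-.2065,0]);t=np.radians(-10);X=q[:,0]*np.cos(t)+q[:,1]*np.sin(t);Y=-q[:,0]*np.sin(t)+q[:,1]*np.cos(t)
    print(tag)
    for a,b in zs:
        m=(abs(X)<.02)&(abs(Y)<.053)&(A[:,2]>a)&(A[:,2]<b)
        for s,n in((m&(Y<0),'-'),(m&(Y>0),'+')):
            if s.sum()>4:print(a,n,s.sum(),'X',np.percentile(X[s],[3,50,97]).round(4),'Y',np.percentile(Y[s],[3,50,97]).round(4))
E
python3 - <<'E'
from st import *
print(state()['position'])
for n in("scene","side"):
    c=viewer.get_calibration(n);z=np.load(n+'0.npz');st(cloud(z['d'],c),n+' before')
    im,d=viewer.snapshot(n);st(cloud(d,c),n+' now')
c=viewer.get_calibration("wrist");im,d=viewer.snapshot("wrist");st(cloud(d,c),'wrist')
E
```

```text
[ 0.52575079 -0.10787223  0.2745531 ]
scene before
0.06 - 40 X [-0.0011  0.0022  0.009 ] Y [-0.0447 -0.03   -0.0074]
0.06 + 42 X [-0.0107  0.0027  0.009 ] Y [0.0081 0.0355 0.0431]
0.073 - 28 X [-0.0004  0.0029  0.0118] Y [-0.0459 -0.0328 -0.0045]
0.073 + 50 X [-0.0146  0.0014  0.0112] Y [0.0013 0.0353 0.0452]
0.104 - 29 X [-0.0046  0.0014  0.0032] Y [-0.034  -0.022  -0.0017]
0.104 + 41 X [-0.0058 -0.0001  0.0029] Y [0.0028 0.022  0.0358]
0.128 - 23 X [-0.0056  0.0008  0.003 ] Y [-0.0172 -0.0087 -0.002 ]
0.128 + 31 X [-0.0056 -0.0007  0.0022] Y [0.0006 0.0099 0.0169]
scene now
0.06 - 43 X [-0.0118 -0.0042  0.0092] Y [-0.0452 -0.0381 -0.0286]
0.06 + 40 X [-0.0125 -0.0009  0.009 ] Y [0.0267 0.0414 0.0445]
0.073 - 31 X [-0.0144 -0.0012  0.0123] Y [-0.0476 -0.0412 -0.028 ]
0.073 + 30 X [-0.0166 -0.0033  0.0111] Y [0.0285 0.0401 0.0463]
side before
0.06 - 26 X [-0.0098 -0.0032 -0.0014] Y [-0.0443 -0.0297 -0.0097]
0.06 + 39 X [-0.0094 -0.0023  0.0114] Y [0.0084 0.0406 0.0435]
0.073 - 27 X [-0.0134 -0.0041 -0.0009] Y [-0.0465 -0.0336 -0.0113]
0.073 + 51 X [-0.0133 -0.0025  0.0127] Y [0.0065 0.0345 0.0448]
0.104 - 18 X [-0.0036 -0.0026  0.0015] Y [-0.0359 -0.0243 -0.0012]
0.104 + 22 X [-0.0038 -0.0022  0.0036] Y [0.0036 0.0305 0.0352]
0.128 - 18 X [-0.0036 -0.0026  0.0027] Y [-0.0173 -0.0092 -0.0018]
side now
0.06 - 35 X [-0.0099  0.0026  0.0122] Y [-0.044  -0.0381 -0.0288]
0.06 + 29 X [-0.01    0.0013  0.0105] Y [0.0285 0.0412 0.0431]
0.073 - 34 X [-0.0134  0.0031  0.0135] Y [-0.047  -0.0406 -0.0284]
0.073 + 35 X [-0.0134  0.002   0.0135] Y [0.0263 0.0397 0.0453]
wrist
0.06 + 42 X [0.0022 0.0074 0.0109] Y [0.0277 0.0364 0.0425]
0.073 + 57 X [0.0016 0.011  0.0141] Y [0.0272 0.0386 0.0444]
```

Emit:
play_rows(delta_pos=[[-0.3, 0.05, 0], [-0.6, 0.05, 0], [-0.8, 0.05, 0], [-0.8, 0.05, 0], [-0.7, 0.05, 0], [-0.5, 0.05, 0], [-0.22, 0, 0], [0, 0, 0], [0, 0, 0], [0, 0, 0]], delta_rot=[[0, 0, 0], [0, 0, 0], [0, 0, 0], [0, 0, 0], [0, 0, 0], [0, 0, 0], [0, 0, 0.17], [0, 0, 0.16], [0, 0, 0], [0, 0, 0]])

```text
t: 16.02
position: [0.5209, -0.202, 0.276]
eef_rot: [0.765, 0.644, 0.0, -0.0]
wrist_force: [-0.3, 1.0, -2.2]
grip_width: 0.0066
gripper_force: 59.1
```

Run:
```python
from st import *
s=state();print(s['position'],s['eef_rot'])
c=viewer.get_calibration("wrist");im,d=viewer.snapshot("wrist");st(cloud(d,c),'wrist',((.055,.085),(.15,.2)))
for n in("scene","side"):
    c=viewer.get_calibration(n);im,d=viewer.snapshot(n);st(cloud(d,c),n,((.16,.2),(.2,.26)))
```

```text
[ 0.52085671 -0.20204378  0.27600073] [ 7.65153052e-01  6.43848334e-01  1.60897365e-04 -3.22363150e-04]
wrist
0.055 - 110 X [-0.013  -0.0086  0.0143] Y [-0.0455 -0.0364 -0.0292]
0.055 + 268 X [-0.0134 -0.0001  0.0145] Y [0.0276 0.0372 0.0446]
0.15 + 77 X [-0.002   0.0014  0.0055] Y [0.0395 0.0398 0.04  ]
scene
0.16 - 80 X [-0.0024  0.0031  0.0045] Y [-0.0317 -0.0144 -0.0014]
0.16 + 124 X [-0.0039  0.0028  0.0042] Y [0.0019 0.0247 0.0406]
0.2 - 142 X [-0.0039  0.0031  0.0045] Y [-0.0323 -0.0193 -0.0021]
0.2 + 181 X [-0.0045  0.0029  0.0043] Y [0.0063 0.0356 0.0407]
side
0.16 - 50 X [-0.0026 -0.0018  0.005 ] Y [-0.0316 -0.0126 -0.0015]
0.16 + 92 X [-0.0027 -0.0016  0.0054] Y [0.0017 0.0276 0.0405]
0.2 - 102 X [-0.0023 -0.0012  0.0056] Y [-0.0321 -0.0195 -0.0035]
0.2 + 139 X [-0.0026 -0.0012  0.0055] Y [0.0069 0.0371 0.0409]
```

Emit:
play_rows(delta_pos=[[-0.1, -0.03, 0.1], [-0.075, -0.02, 0.5], [0, 0, 0.8], [0, 0, 0.8], [0, 0, 0.7], [0, 0, 0.5], [0, 0, 0.4], [0, 0, 0.3], [0, 0, 0.3], [0, 0, 0.3]], delta_rot=[[0, 0, 0.03], [0, 0, 0], [0, 0, 0], [0, 0, 0], [0, 0, 0], [0, 0, 0], [0, 0, 0], [0, 0, 0], [0, 0, 0], [0, 0, 0]])

```text
t: 17.0
position: [0.5192, -0.2074, 0.1585]
eef_rot: [0.766, 0.642, 0.0, 0.001]
wrist_force: [0.0, 0.3, -1.3]
grip_width: 0.007
gripper_force: 59.1
```

Emit:
play_rows(delta_pos=[[0.04, 0, 0.2], [0, 0, 0.3], [0, 0, 0.3], [0, 0, 0.25], [0, 0, 0.2], [0, 0, 0.15], [0, 0, 0.1], [0, 0, 0.08], [0, 0, 0.04], [0, 0, 0]], delta_rot=[[0, 0, 0], [0, 0, 0], [0, 0, 0], [0, 0, 0], [0, 0, 0], [0, 0, 0], [0, 0, 0], [0, 0, 0], [0, 0, 0], [0, 0, 0]])

```text
t: 17.83
position: [0.5191, -0.2062, 0.118]
eef_rot: [0.766, 0.642, 0.0, 0.0]
wrist_force: [-0.2, 0.5, -2.0]
grip_width: 0.007
gripper_force: 59.1
```

Emit:
play_rows(delta_pos=[[0, 0, 0.03], [0, 0, 0.03], [0, 0, 0.02], [0, 0, 0], [0, 0, 0], [0, 0, 0], [0, 0, 0], [0, 0, 0], [0, 0, 0], [0, 0, 0]], delta_rot=[[0, 0, 0], [0, 0, 0], [0, 0, 0], [0, 0, 0], [0, 0, 0], [0, 0, 0], [0, 0, 0], [0, 0, 0], [0, 0, 0], [0, 0, 0]])

```text
t: 18.67
position: [0.5192, -0.2063, 0.1164]
eef_rot: [0.766, 0.642, 0.0, 0.0]
wrist_force: [-1.1, 0.5, 4.6]
grip_width: 0.0068
gripper_force: 59.8
```

Emit:
play_rows(delta_pos=[[0, 0, 0], [0, 0, 0], [0, 0, 0], [0, 0, 0], [0, 0, -0.2], [0, 0, -0.6], [0, 0, -0.9], [0, 0, -1], [0, 0, -1], [0, 0, -1]], delta_rot=[[0, 0, 0], [0, 0, 0], [0, 0, 0], [0, 0, 0], [0, 0, 0], [0, 0, 0], [0, 0, 0], [0, 0, 0], [0, 0, 0], [0, 0, 0]], hand=0.5, grip_force=20)

```text
t: 19.5
position: [0.5188, -0.2061, 0.235]
eef_rot: [0.766, 0.642, -0.0, -0.0]
wrist_force: [0.3, -0.5, -0.0]
grip_width: 0.0423
gripper_force: 0.0
```

```bash
cat > k.py <<'E'
from st import *
def kn():
    print(np.round(state()['position'],4),np.round(state()['joint_positions'],2))
    for n in("scene","side","wrist"):
        c=viewer.get_calibration(n);im,d=viewer.snapshot(n);W=cloud(d,c);st(W,n,((.104,.114),(.128,.142)))
        g=im.max(-1);A=W.reshape(-1,3);dk=(g.reshape(-1)<70)
        q=A-np.array([.5085,-.267,0]);r=np.hypot(q[:,0],q[:,1])
        m=dk&(abs(r-.045)<.016)&(A[:,2]>.124)&(A[:,2]<.156)
        if m.sum()>4:
            T=A[m];T2=T[T[:,2]>.145];e=cv2.minAreaRect((T[:,:2]*1000).astype(np.float32))
            print(' knob',len(T),np.round(T.mean(0),4),'top',len(T2),np.round(T2.mean(0),4) if len(T2) else '',np.round(e[0],1),np.round(e[1],1))
        m=(r<.06)&(~dk)&(A[:,2]>.114)&(A[:,2]<.126)
        if m.sum()>10:
            T=A[m];e=cv2.minAreaRect((T[:,:2]*1000).astype(np.float32));print(' arms',m.sum(),np.round(T.mean(0),4),e)
E
python3 -c "from k import *;kn()"
```

```text
[ 0.5188 -0.2061  0.235 ] [-0.58  0.28  1.52  0.    1.34 -0.4 ]
scene
0.104 - 26 X [-0.0027  0.002   0.0033] Y [-0.0346 -0.0232 -0.002 ]
0.104 + 42 X [-0.0045  0.0014  0.0038] Y [0.0039 0.0219 0.036 ]
0.128 - 26 X [-0.0063  0.0002  0.0033] Y [-0.018  -0.0079 -0.0018]
0.128 + 28 X [-0.0059  0.0006  0.0032] Y [0.002  0.0102 0.0163]
 knob 52 [ 0.4654 -0.2596  0.1402] top 20 [ 0.4647 -0.2605  0.1492] [ 463.7 -260.8] [13.6 11.4]
 arms 187 [ 0.5052 -0.2625  0.1206] ((507.2401428222656, -261.8505554199219), (81.71269989013672, 67.85818481445312), 35.32217025756836)
side
0.104 - 18 X [-0.0038 -0.0022  0.004 ] Y [-0.0373 -0.0246 -0.0033]
0.104 + 34 X [-0.0035 -0.0015  0.0045] Y [0.0049 0.0237 0.0371]
0.128 - 19 X [-0.0034  0.0001  0.0052] Y [-0.0176 -0.0088 -0.002 ]
0.128 + 26 X [-0.0033 -0.0004  0.0045] Y [0.0009 0.011  0.0167]
 knob 71 [ 0.4639 -0.2593  0.1435] top 33 [ 0.464  -0.261   0.1518] [ 463.9 -261.8] [15.5 15. ]
 arms 175 [ 0.5028 -0.2623  0.1213] ((496.5262756347656, -260.6366271972656), (82.7834243774414, 76.49488067626953), 28.22872543334961)
wrist
0.104 - 57 X [-0.0026  0.0016  0.0047] Y [-0.0359 -0.0323 -0.029 ]
0.104 + 179 X [-0.003   0.0008  0.0047] Y [0.0162 0.0265 0.035 ]
0.128 - 160 X [-0.003   0.0008  0.0045] Y [-0.017  -0.0086 -0.0005]
0.128 + 172 X [-0.0028  0.0009  0.0045] Y [0.0006 0.0091 0.0162]
 arms 1089 [ 0.5099 -0.2673  0.1203] ((500.232421875, -266.6708984375), (21.09450340270996, 91.89018249511719), 79.29344177246094)
```

Emit:
play_rows(delta_pos=[[-0.5, -0.3, 0], [-0.75, -0.58, 0], [-0.8, -0.6, 0], [-0.5, -0.3, 0], [0, 0, 0], [0, 0, 0], [0, 0, 0], [0, 0, 0], [0, 0, 0], [0, 0, 0]], delta_rot=[[0, 0, 0], [0, 0, 0], [0, 0, 0], [0, 0, 0], [0, 0, 1], [0, 0, 1], [0, 0, 1], [0, 0, 1], [0, 0, 1], [0, 0, 1]])

```text
t: 20.48
position: [0.4634, -0.2607, 0.2321]
eef_rot: [0.923, 0.385, -0.001, -0.001]
wrist_force: [-0.3, -0.8, 0.6]
grip_width: 0.0426
gripper_force: 0.0
```

Emit:
play_rows(delta_pos=[[0, 0, 0], [0, 0, 0], [0, 0, 0], [0, 0, 0], [0, 0, 0], [0, 0, 0], [0, 0, 0], [0, 0, 0], [0, 0, 0], [0, 0, 0]], delta_rot=[[0, 0, 1], [0, 0, 1], [0, 0, 1], [0, 0, 1], [0, 0, 1], [0, 0, 1], [0, 0, 1], [0, 0, 1], [0, 0, 1], [0, 0, 0.62]])

```text
t: 21.32
position: [0.4634, -0.2607, 0.2321]
eef_rot: [0.996, -0.086, -0.001, -0.001]
wrist_force: [-0.4, 0.1, -0.3]
grip_width: 0.0424
gripper_force: 0.0
```

Run:
```python
from w import *
im,d,c,W=wr('w6');s=state();q=s['eef_rot'];print('toolx deg',np.degrees(2*np.arctan2(q[1],q[0])))
for k in viewer.silhouettes("wrist","keeper_knob")[:2]:
    P=W[k['pixels']];P=P[~np.isnan(P[:,0])];print(k['conf'],k['rect'],np.median(P,0).round(4))
A=W.reshape(-1,3);dk=im.max(-1).reshape(-1)<70;m=dk&(np.hypot(A[:,0]-.464,A[:,1]+.2612)<.02)&(A[:,2]>.144)&(A[:,2]<.156)
if m.sum()>5:print(m.sum(),A[m].mean(0).round(4),cv2.minAreaRect((A[m,:2]*1000).astype(np.float32)))
```

```text
TCP [ 0.4634 -0.2607  0.2321] q [ 0.996 -0.086 -0.001 -0.001] w 0.0424 t 21.32
toolx deg -9.956480214231176
0.89 [259.7, 154.0, 28.6, 113.4] [ 0.5004 -0.268   0.1211]
59 [ 0.4695 -0.2656  0.1475] ((466.8553771972656, -264.40997314453125), (11.25521183013916, 17.432260513305664), 4.1903076171875)
```

View pics/w6.png

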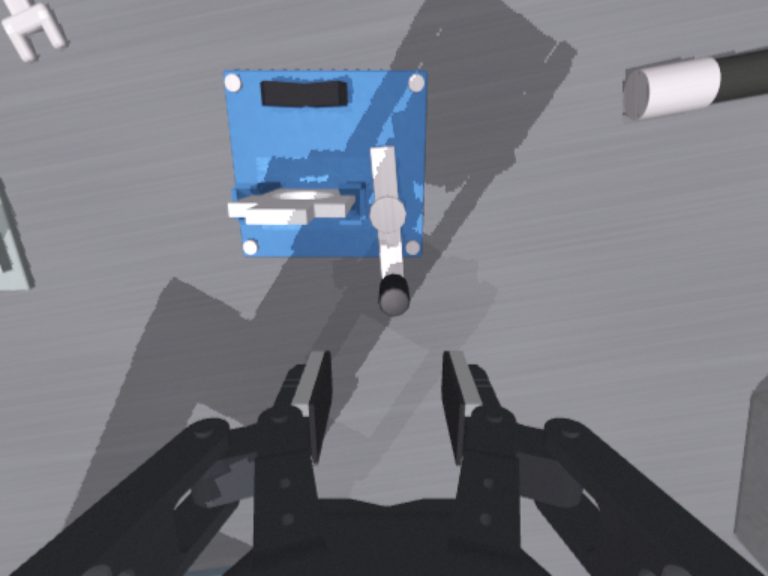

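Large plate stands in the stand (290,205). The knob's top is centred at (395,302), the pivot at (388,213), and the tail points at the gripper.

Run:
```python
from h import *
c=viewer.get_calibration("wrist");f=192/np.tan(np.radians(c['fov_y'])/2);M=np.array(c['world_from_camera'])
im,d=viewer.snapshot("wrist");W=cloud(d,c)
for u,v,z in((395/1.5,302/1.5,.151),(388/1.5,213/1.5,None)):
    zz=z if z else np.nanmedian(W[int(v)-3:int(v)+4,int(u)-3:int(u)+4,2])
    r=M[:3,:3]@np.array([(u-c['cx'])/f,(v-c['cy'])/f,1]);print((M[:3,3]+r*(zz-M[2,3])/r[2]).round(4))
for n in("scene","side"):
    cc=viewer.get_calibration(n);print(n,proj([[.464,-.2612,.151],[.467,-.2635,.151]],cc).round(1).tolist())
    im,d=viewer.snapshot(n);u,v=proj([.4655,-.262,.146],cc)[0].astype(int);p=im[v-14:v+15,u-14:u+15]
    cv2.imwrite(f'pics/k_{n}.png',cv2.resize(p,None,fx=12,fy=12,interpolation=cv2.INTER_NEAREST));print(u-14,v-14)
a=cv2.imread('pics/k_scene.png');b=cv2.imread('pics/k_side.png');cv2.imwrite('pics/k.png',np.hstack([a,b]))
```

```text
[ 0.4642 -0.2656  0.151 ]
[ 0.5093 -0.2693  0.1229]
scene [[235.0, 112.9], [233.6, 113.0]]
220 100
side [[351.9, 137.5], [351.0, 136.7]]
337 124
```

View pics/k.png

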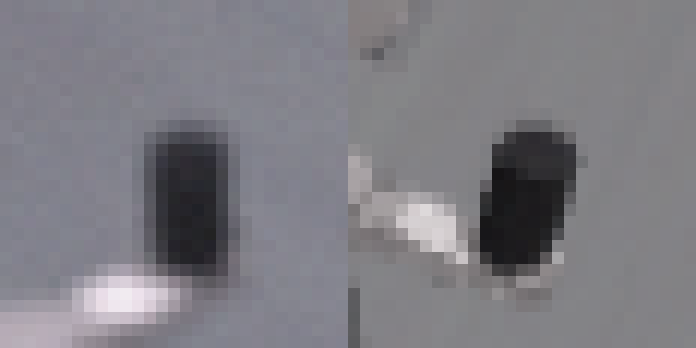

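The scene and side crops show the knob top at about (235,112) and (352,136), consistent within a pixel or two. The knob is at about (0.464, -0.263).

Emit:
play_rows(delta_pos=[[0.04, 0.09, 0.4], [0, 0, 0.7], [0, 0, 0.8], [0, 0, 0.7], [0, 0, 0.6], [0, 0, 0.4], [0, 0, 0.25], [0, 0, 0.11], [0, 0, 0], [0, 0, 0]], delta_rot=[[0, 0, -0.8], [0, 0, 0], [0, 0, 0], [0, 0, 0], [0, 0, 0], [0, 0, 0], [0, 0, 0], [0, 0, 0], [0, 0, 0], [0, 0, 0]])

```text
t: 22.4
position: [0.4651, -0.2639, 0.1352]
eef_rot: [0.999, -0.043, 0.0, 0.0]
wrist_force: [-0.2, -0.2, 0.5]
grip_width: 0.0432
gripper_force: 0.0
```

Emit:
play_rows(delta_pos=[[0, 0, 0], [0, 0, 0], [0, 0, 0], [0, 0, 0], [0, 0, 0], [0, 0, 0], [0, 0, 0], [0, 0, 0], [0, 0, 0], [0, 0, 0]], delta_rot=[[0, 0, 0], [0, 0, 0], [0, 0, 0], [0, 0, 0], [0, 0, 0], [0, 0, 0], [0, 0, 0], [0, 0, 0], [0, 0, 0], [0, 0, 0]], hand=0, grip_force=20)

```text
t: 23.23
position: [0.465, -0.264, 0.1354]
eef_rot: [0.999, -0.043, 0.001, 0.001]
wrist_force: [-1.2, 0.3, 6.8]
grip_width: 0.0174
gripper_force: 21.1
```

Emit:
play_rows(delta_pos=[[0.009, 0.176, 0], [0.009, 0.176, 0], [0.009, 0.176, 0], [0.009, 0.176, 0], [0.009, 0.176, 0], [0.009, 0.176, 0], [0.009, 0.176, 0], [0.009, 0.176, 0], [0.009, 0.176, 0], [0.009, 0.176, 0]], delta_rot=[[0, 0, -0.99], [0, 0, -0.99], [0, 0, -0.99], [0, 0, -0.99], [0, 0, -0.99], [0, 0, -0.99], [0, 0, -0.99], [0, 0, -0.99], [0, 0, -0.99], [0, 0, -0.99]])

```text
t: 24.07
position: [0.4811, -0.3023, 0.1353]
eef_rot: [0.899, 0.439, -0.0, -0.0]
wrist_force: [-4.2, 2.0, 8.5]
grip_width: 0.0171
gripper_force: 21.4
```

Run:
```python
from h import *
s=state();p=s['position'];q=s['eef_rot'];a=2*np.arctan2(q[1],q[0]);P=np.array([.5087,-.268])
v=p[:2]-P;print(p.round(4),'toolx',np.degrees(a).round(2),'r',np.hypot(*v).round(4),'ang',np.degrees(np.arctan2(v[1],v[0]))%360,s['wrist_force'].round(1) if hasattr(s['wrist_force'],'round') else s['wrist_force'])
t=np.array([.5009,-.3123])-p[:2];print('to end in tool',t@[np.cos(a),np.sin(a)],t@[np.sin(a),-np.cos(a)])
```

```text
[ 0.4811 -0.3023  0.1353] toolx 52.05 r 0.0441 ang 231.17149241802596 [-4.2  2.   8.5]
to end in tool 0.004323296505407745 0.021768538901812955
```

Emit:
play_rows(delta_pos=[[0.009, 0.176, 0], [0.009, 0.176, 0], [0.009, 0.176, 0], [0.009, 0.176, 0], [0.005, 0.14, 0], [0, 0.04, 0], [0, 0, 0], [0, 0, 0], [0, 0, 0], [0, 0, 0]], delta_rot=[[0, 0, -0.99], [0, 0, -0.99], [0, 0, -0.99], [0, 0, -0.99], [0, 0, -0.8], [0, 0, -0.1], [0, 0, 0], [0, 0, 0], [0, 0, 0], [0, 0, 0]])

```text
t: 24.9
position: [0.5005, -0.3111, 0.1353]
eef_rot: [0.768, 0.64, -0.001, -0.001]
wrist_force: [-5.0, 2.2, 8.2]
grip_width: 0.0169
gripper_force: 21.4
```

Run:
```python
from h import *
s=state();p=s['position'];q=s['eef_rot'];a=2*np.arctan2(q[1],q[0]);P=np.array([.5087,-.268])
v=p[:2]-P;print(p.round(4),'toolx',np.degrees(a).round(2),'r',np.hypot(*v).round(4),'ang',np.degrees(np.arctan2(v[1],v[0]))%360)
c=viewer.get_calibration("scene");im,d=viewer.snapshot("scene");W=cloud(d,c)
q=W-np.array([.519,-.2065,0]);t=np.radians(-10);X=q[...,0]*np.cos(t)+q[...,1]*np.sin(t);Y=-q[...,0]*np.sin(t)+q[...,1]*np.cos(t)
for n in("scene","side"):
    c=viewer.get_calibration(n);im,d=viewer.snapshot(n);W=cloud(d,c)
    q=W-np.array([.519,-.2065,0]);X=q[...,0]*np.cos(t)+q[...,1]*np.sin(t);Y=-q[...,0]*np.sin(t)+q[...,1]*np.cos(t)
    m=(W[...,2]>.114)&(W[...,2]<.126)&(abs(X)<.04)&(Y>-.058)&(Y<-.019)&(im.max(-1)>90)
    for a,b in((-.058,-.045),(-.045,-.032),(-.032,-.019)):
        k=m&(Y>=a)&(Y<b);print(n,a,k.sum(),np.percentile(X[k],[5,50,95]).round(4) if k.sum() else '')
    u,v=proj([.51,-.26,.12],c)[0].astype(int);cv2.imwrite(f'pics/e_{n}.png',cv2.resize(im[v-45:v+45,u-45:u+45],None,fx=4.4,fy=4.4,interpolation=cv2.INTER_CUBIC))
cv2.imwrite('pics/e.png',np.hstack([cv2.imread('pics/e_scene.png'),cv2.imread('pics/e_side.png')]))
```

```text
[ 0.5005 -0.3111  0.1353] toolx 79.64 r 0.0439 ang 259.2196690083165
scene -0.058 27 [-0.0087  0.001   0.0057]
scene -0.045 24 [-0.0078 -0.0001  0.0055]
scene -0.032 11 [-0.0007  0.0026  0.0053]
side -0.058 21 [-0.0073 -0.001   0.0075]
side -0.045 22 [-0.0062 -0.0013  0.0073]
side -0.032 12 [-0.0062 -0.0041  0.0001]
```

Emit:
play_rows(delta_pos=[[0, 0.03, 0], [0, 0.02, 0], [0, 0, 0], [0, 0, 0], [0, 0, 0], [0, 0, 0], [0, 0, 0], [0, 0, 0], [0, 0, 0], [0, 0, 0]], delta_rot=[[0, 0, 0], [0, 0, 0], [0, 0, 0], [0, 0, 0], [0, 0, 0], [0, 0, 0], [0, 0, 0], [0, 0, 0], [0, 0, 0], [0, 0, 0]])

```text
t: 25.88
position: [0.5006, -0.3111, 0.1353]
eef_rot: [0.768, 0.64, -0.001, -0.002]
wrist_force: [-9.5, 1.2, 10.7]
grip_width: 0.0171
gripper_force: 21.7
```

Emit:
play_rows(delta_pos=[[0, 0, 0], [0, 0, 0], [0, 0, 0], [0, 0, 0], [0, 0, 0], [0, 0, -0.4], [0, 0, -0.8], [0, 0, -1], [0, 0, -1], [0, 0, -1]], delta_rot=[[0, 0, 0], [0, 0, 0], [0, 0, 0], [0, 0, 0], [0, 0, 0], [0, 0, 0], [0, 0, 0], [0, 0, 0], [0, 0, 0], [0, 0, 0]], hand=0.5)

```text
t: 26.72
position: [0.5028, -0.3114, 0.2413]
eef_rot: [0.768, 0.64, 0.0, 0.0]
wrist_force: [0.3, 0.6, 0.0]
grip_width: 0.0428
gripper_force: 0.0
```

Run:
```python
from w import *
im,d,c,W=wr('w7')
q=W-np.array([.519,-.2065,0]);t=np.radians(-10)
X=q[...,0]*np.cos(t)+q[...,1]*np.sin(t);Y=-q[...,0]*np.sin(t)+q[...,1]*np.cos(t);Z=W[...,2]
for n,z0,z1 in(('nose',.116,.126),('shoulder',.104,.1135),('tab',.13,.141)):
  for a,b in((-.058,-.05),(-.05,-.04),(-.04,-.03),(-.03,-.02),(-.01,.01),(.02,.036)):
    k=(Z>z0)&(Z<z1)&(abs(X)<.03)&(Y>=a)&(Y<b)
    if k.sum()>5:print(n,a,k.sum(),np.percentile(X[k],[5,50,95]).round(4),np.median(Z[k]).round(4))
```

```text
TCP [ 0.5028 -0.3114  0.2413] q [0.768 0.64  0.    0.   ] w 0.0428 t 26.72
nose -0.058 158 [-0.0061  0.0003  0.0075] 0.1221
nose -0.05 171 [-0.0059  0.0003  0.0067] 0.1199
nose -0.04 169 [-0.0057  0.0005  0.0067] 0.1198
nose -0.03 89 [-0.0057 -0.0003  0.0064] 0.1198
shoulder -0.03 48 [-0.0023  0.0009  0.0041] 0.1091
shoulder 0.02 170 [-0.0024  0.001   0.0045] 0.1089
tab -0.01 262 [-0.0029  0.001   0.0042] 0.1349
```

View pics/w7.png

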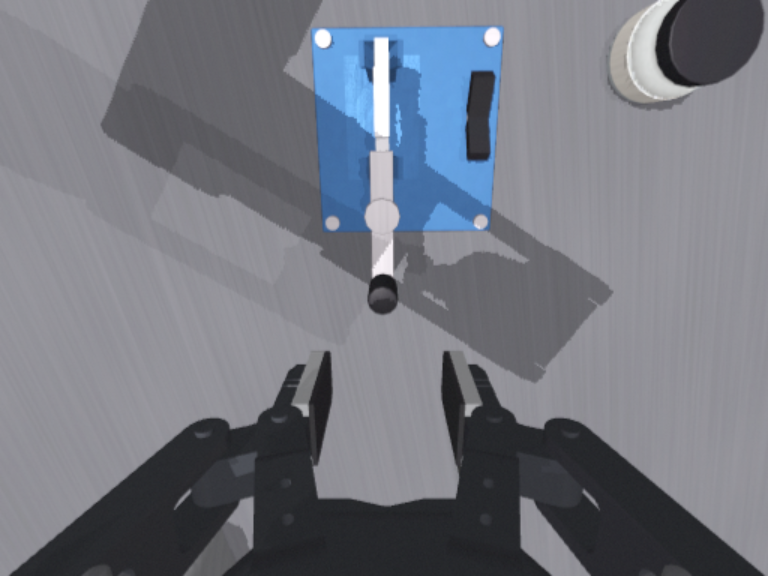

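The keeper is shut: its nose at (381,175) lies in line over the plate's shoulder and its knob is at (382,295). The plate is fully down and the gripper is clear, so I'll hand in.

```bash
python3 -c "from bench import job;print(job.close_job())"
```

```text
the job is handed in; nothing more can be done
None
```

The job is handed in: the small-hole plate stands in the rack's empty bay, the large-hole plate is fully home in the stand with the keeper shut over it, and it took about 27 s of the 72 s; no verdict came back.

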